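# Lay out a hub kit for fitting

### The arm

A 6-joint arm with a two-finger parallel gripper is mounted at the origin on the work surface. World frame = base frame: x ahead of the robot, y to its left, z up, the work surface at z = 0. Lengths are in mm, angles in rad, forces in N, time in s.
With the tool pointing down it reaches from about 350 to 875 mm from the base axis. Payload 4.2 kg.
Tool frame: the origin (TCP) lies on the centre line of the jaws, within the pads' length; the fingertips stand 25 mm ahead of it and the grasp point (between the pads) lies 6 mm ahead of it; z points along the fingers, y is the direction in which the jaws open and shut (so a half turn about z gives the same grasp; the last joint's range is limited). The gripper opens to 85 mm and grips with 20 to 120 N. Pads are 22 mm wide; open, the fingers measure 114 mm over their backs; the gripper's body (76 mm by 85 mm) begins 54 mm behind the grasp point. The pads swing forward as they close: fully open they stand 13 mm farther back than shut.
Start: joints at [1.474, 0.385, 0.008, 0, -1.194, -0.259], TCP at [217.68, 585.845, 256.312] pointing down, gripper open.
Joint ranges: [-3.14, 3.14], [-1.21, 2.06], [-1.07, 1.41], [-3.16, 2.05], [-2.99, -0.16], [-3.1, 3.1]. Speed limits (rad/s): [2.79, 2.79, 3.14, 3.14, 3.14, 3.14].

### API

Orientations are given as a unit quaternion [x, y, z, w].
In Python, from bench import arm gives the robot as it stands.
- The arm moves only by the tool drive_tool, never from a script. Its argument "plan" is a list of rows, each a list of 2 entries, a list of its own where there are three numbers: the shift along the tool's x, y, z in m, then the turn about the tool's z in degrees. A call has 1 to 12 rows; each row shifts and turns the commanded pose from where the row before left it, along the tool's axes as they then stand; what a row does not reach is not made up. A row lasts 1/8 s, in which the tool goes at most 62.5 mm and 10.7 degrees, less where a joint would pass 70% of its speed; a pose out of reach is approached as far as the arm can. A call with a gripper value outside its range is refused whole. "fingers" is the closure, from -1 (fully open) to 1 (shut), so that 0 is half open, set as the call begins (left out, the last holds). The fingers move at their own pace and stop on an object; the grip force is fixed at half the most. Time passes only in rows, so rows that do not move let the fingers close. It gives the time, the measured TCP pose, the force and the opening at its end, in the units of the state.
- arm.read_state(): the state, without advancing time (a new reading comes with each control period).
- arm.get_image(name): name is "scene" or "top"; returns a dict with "image" (384x512x3 uint8, red, green, blue), "K" (3x3 intrinsics, pixels), "R" (3x3) and "t" (3): a world point X has camera coordinates R X + t. Camera axes: x right, y down, z forward; pixel columns grow to the right and rows downward; lengths in mm; the calibration is good to about 2 mm. A picture is of the moment at which its call begins. There is no depth.
- arm.job_done(): hands the job in, once; it reports no verdict.
The state is a dict: "clock": time; "joints": joint angles; "joint_vel": joint speeds; "joint_efforts": joint torques, N m; "position": TCP position; "ee_rot": TCP orientation; "contact_force": force on the tool from outside, world axes, zero at the start; "wrist_torque": the same for the moment, N m; "gripper_width": finger opening in mm.
Only numpy, scipy, OpenCV 4.12 (cv2) and the standard library are available. Lean on these libraries where they do the work, as an engineer would, in place of code of your own. Each camera call takes 0.05 s, during which the arm holds its last target.

### The job

Lay out the hub kit on the black mat, ready for fitting: put the bearing centrally on top of the steel hub's raised boss and cover it with the red dust cap, set centrally on the bearing. Stand the brass spacer on the mat halfway between the centres of the hub and the blue drive flange, and lay the hexagon nut halfway between the spacer and the blue flange, in line with them. Leave every part standing upright as you found it, let go of all, and leave the grease tin, the yellow bin and the spanner where they are.

Things in the scene. Friction and masses are not known exactly. Their poses are not given: they have to be found in the camera images.
- bearing_mid (a point): Ball bearing lying flat, loose: bright steel ring with a broad dark seal, outside diameter 56 mm, bore 28 mm, 20 mm high, about 0.18 kg. The point is its centre, half-way up (10 mm above its underside); z is its axis, up.
- cap_mid (a point): Red plastic dust cap, loose, standing on its flat underside: solid round, diameter 44 mm with straight sides up to 29 mm, domed top, 36 mm high in all, about 0.06 kg. The point is its centre, 18 mm above its underside; z up.
- spacer_mid (a point): Brass spacer tube, loose, standing on end: outside diameter 38 mm, bore 28 mm, 50 mm high, about 0.15 kg. The point is its centre, 25 mm above its underside; z up along its axis.
- nut_mid (a point): Large silvery hexagon nut lying flat, loose: 46 mm across flats, 53 mm across corners, 28 mm high, hollow, about 0.17 kg. The point is its centre, 14 mm above its underside; z up, and its own x axis is square to one of the flats (the flats face every 60 degrees from x).
- hub: Steel wheel hub, fixed on the mat near one of its ends (either end): dark round foot, diameter 130 mm, 12 mm thick, with five bright studs of 12 mm diameter on a circle of 52 mm radius, their tops 32 mm above the hub's underside; in its middle a bright boss of 44 mm diameter whose flat top is 50 mm above the hub's underside (54 mm above the bench); below, a collar of 60 mm diameter up to 30 mm. Origin: centre of its underside, 4 mm above the bench.
- flange: Blue drive flange, fixed on the mat near the other end: round plate of 116 mm diameter, 12 mm thick, with six dark holes and a central boss of 62 mm diameter up to 30 mm. Origin: centre of its underside, 4 mm above the bench. Hub and flange stand 400 mm apart, centre to centre, on the mat's long centre line.
- mat: Black rubber mat with a thin red edge, fixed flat on the bench, 150 mm by 540 mm, its top 4 mm above the bench. Origin: its centre, at bench level, which is also the midpoint between hub and flange; its y axis runs along its length, x across it.
- tin: Bystander: green grease tin standing loose, diameter 66 mm, 55 mm high. Origin: centre of its underside.
- bin: Bystander: empty yellow open bin, loose, 100 by 80 mm, 45 mm high. Origin: centre of its underside.
- spanner: Bystander: spanner of about 180 mm lying loose beyond the mat. Origin: under its middle; it lies along its own x.
Things that resemble listed ones, but are neither listed nor needed, are in the scene too. There is more than one size of the hub; the job needs the smallest.

How it is judged:
By the outcome, as a careful person would: the job done as asked, in the order asked, and still so for the second after the job is handed in, with the robot touching nothing.
It also fails if it takes over 104 s, if anything falls off the work surface, if the arm or the gripper's body presses on something with over 40 N, if the wrist force passes 120 N, or if a joint passes its speed limit or range.

## Working session

There is one attempt and no reset: what is moved stays moved. The work goes in short steps, Python scripts to look and compute and a tool call to move; the robot and the scene stay as the last step left them, time stands still between calls to the robot, and variables do not carry over. Pictures are saved under pics/ and viewed, and the job is handed in when it is done.

Besides the shell and the picture viewer there is one more tool, called after ">>>" as name([rows], argument=value, ...), one row to a line, values as JSON. drive_tool: Moves the arm, as the interface text tells. Its arguments: {"type":"object","properties":{"plan":{"type":"array"},"fingers":{"type":"number"}},"required":["plan"]}

```bash
mkdir -p pics; ls; python3 - <<'E'
from bench import arm
import cv2
s=arm.read_state(); print(s)
for n in("scene","top"):
    d=arm.get_image(n); cv2.imwrite(f"pics/{n}0.png",d["image"][:,:,::-1]); print(n,d["K"],d["R"],d["t"])
E
```

```text
pics
{'clock': 0.0, 'joints': array([ 1.47361692e+00,  3.85565087e-01,  6.63589525e-03, -5.07420696e-04,
       -1.19400378e+00, -2.58593324e-01]), 'joint_vel': array([-6.26667898e-04,  9.25483765e-05,  8.01778834e-04,  9.83841553e-04,
        2.30909740e-04, -2.03707006e-04]), 'joint_efforts': array([-8.65307766e-05, -3.92287052e+01,  1.88397503e+01,  4.18621883e+00,
       -4.65875346e-03, -6.78794034e-07]), 'position': array([217.4942784 , 585.37377595, 255.21906792]), 'ee_rot': array([ 9.84202741e-01, -1.77041709e-01, -1.48917463e-04,  1.08385692e-03]), 'contact_force': array([-0.65903222,  0.24189575,  0.19321127]), 'wrist_torque': array([0.0339265 , 0.01299011, 0.00271389]), 'gripper_width': 85.44268139427376}
scene [[396.4421068    0.         257.31867048]
 [  0.         396.4421068  190.57688329]
 [  0.           0.           1.        ]] [[ 0.33372693  0.94247931  0.01894953]
 [ 0.63485473 -0.20984808 -0.7435881 ]
 [-0.69683988  0.26018557 -0.6683694 ]] [-207.59149249 -329.90771892 1477.67487461]
top [[403.76824192   0.         253.32563659]
 [  0.         403.76824192 194.44985634]
 [  0.           0.           1.        ]] [[ 2.12114530e-02 -9.99769480e-01  3.32581560e-03]
 [-9.90889996e-01 -2.14653388e-02 -1.32952081e-01]
 [ 1.32992822e-01 -4.75410598e-04 -9.91116887e-01]] [ -17.64387106  578.6048988  1122.09613761]
```

```bash
python3 - <<'E'
import cv2
for n in("scene","top"):
    i=cv2.imread(f"pics/{n}0.png"); cv2.imwrite(f"pics/{n}0b.png",cv2.resize(i,(800,600),interpolation=cv2.INTER_CUBIC))
E
```

```text
(no output)
```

View pics/scene0b.png

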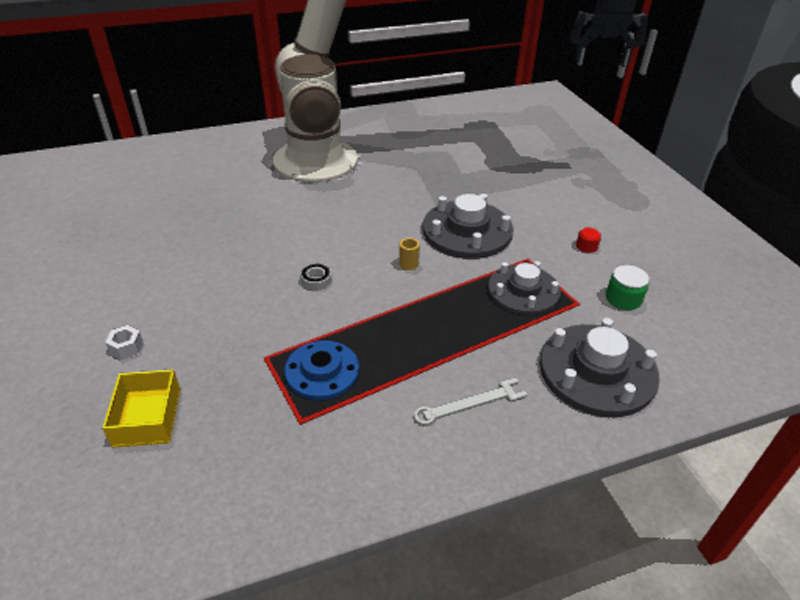

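View pics/top0b.png

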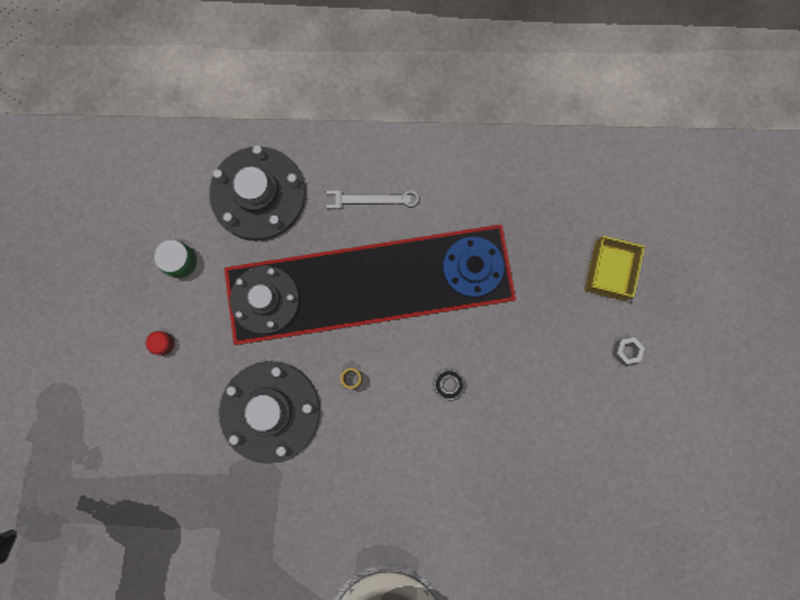

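```bash
python3 - <<'E'
import cv2,numpy as np
def crop(n,c,r,h=24,z=8):
    i=cv2.imread(f"pics/{n}0.png")[r-h:r+h,c-h:c+h]; return cv2.resize(i,None,fx=z*24/h/2,fy=z*24/h/2,interpolation=cv2.INTER_NEAREST)
f=.64
T=[(287,246),(224,243),(103,219),(403,224),(166,190),(304,170)]
S=[(202,176),(262,163),(377,153),(79,219),(336,183),(205,236)]
a=np.hstack([crop("top",c,r) for c,r in T[:4]]);b=np.hstack([crop("scene",c,r) for c,r in S[:4]])
o=np.vstack([a,b]);print(o.shape);cv2.imwrite("pics/crops.png",o)
E
```

```text
(384, 768, 3)
```

View pics/crops.png

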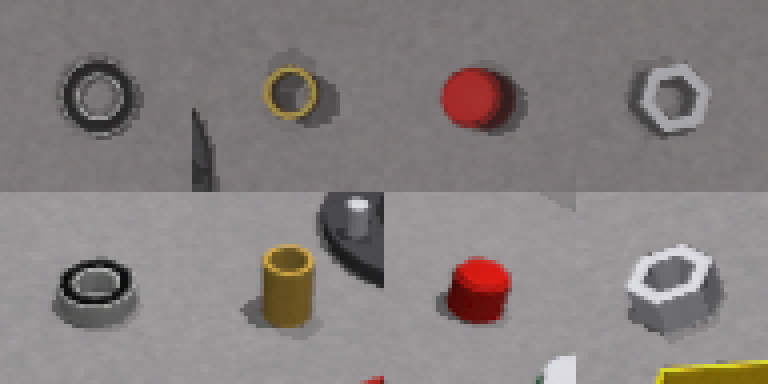

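```bash
cat > v.py <<'E'
import cv2,numpy as np
from scipy.optimize import least_squares
def proj(d,X):
    c=np.asarray(X)@d["R"].T+d["t"]; p=c@d["K"].T; return p[:,:2]/p[:,2:]
def ring(r,z,n=48):
    a=np.arange(n)*2*np.pi/n; return np.c_[r*np.cos(a),r*np.sin(a),np.full(n,z)]
def hullcen(p):
    h=cv2.convexHull(np.float32(p)*64); m=cv2.moments(h); return np.array([m["m10"]/m["m00"]/64,m["m01"]/m["m00"]/64]),m["m00"]/4096
def mcen(mask,rc,h):
    c,r=rc; k=np.zeros_like(mask); k[r-h:r+h+1,c-h:c+h+1]=mask[r-h:r+h+1,c-h:c+h+1]
    n,l,st,_=cv2.connectedComponentsWithStats(k.astype(np.uint8),connectivity=8)
    if n<2: return None
    i=1+np.argmax(st[1:,4]); y,x=np.where(l==i)
    p=np.vstack([np.c_[x+a,y+b] for a in(-.5,.5) for b in(-.5,.5)])
    return hullcen(p)
def solve(obs,model,x0):
    f=lambda q: np.concatenate([hullcen(proj(d,model+[q[0],q[1],0]))[0]-c for d,c in obs])
    s=least_squares(f,x0,diff_step=1e-3,x_scale=100); return s.x,f(s.x)
def bp(d,u,z):
    r=d["R"].T@np.linalg.inv(d["K"])@[u[0],u[1],1]; o=-d["R"].T@d["t"]; return o+r*(z-o[2])/r[2]
def masks(img):
    hsv=cv2.cvtColor(img,cv2.COLOR_RGB2HSV).astype(int); H,S,V=hsv[...,0],hsv[...,1],hsv[...,2]
    return dict(gold=(H>14)&(H<32)&(S>100)&(V>70),red=((H<8)|(H>172))&(S>130)&(V>50),blue=(H>100)&(H<125)&(S>110),
      dark=V<70,bright=(V>150)&(S<40),yellow=(H>22)&(H<34)&(S>120),V=V)
def circ(rs,zs): return np.vstack([ring(r,z) for r,z in zip(rs,zs)])
MODELS=dict(spacer=circ([19,19],[0,50]),cap=circ([22,22,15,6],[0,29,34,36]),seal=circ([24],[20]),nut=circ([26],[28]),boss=circ([22],[54]),flange=circ([58,58,31],[4,16,34]))
E
python3 - <<'E'
from v import *
import pickle
from bench import arm
D={n:arm.get_image(n) for n in("scene","top")}; pickle.dump(D,open("D0.pkl","wb"))
M={n:masks(D[n]["image"]) for n in D}
P=dict(spacer=("gold",(224,243),(262,163),14,16),cap=("red",(102,219),(377,153),16,14),seal=("dark",(287,246),(202,176),12,14),
 nut=("bright",(403,224),(79,217),14,14),boss=("bright",(167,190),(336,174),10,9),flange=("blue",(304,170),(205,236),24,28))
for k,(m,ct,cs,ht,hs) in P.items():
    obs=[]
    for n,c,h in(("top",ct,ht),("scene",cs,hs)):
        r=mcen(M[n][m],c,h)
        if r is None: print(k,n,"none");continue
        obs.append((D[n],r[0])); q,_=solve([obs[-1]],MODELS[k],[500,0])
        mod=hullcen(proj(D[n],MODELS[k]+[*q,0]))[1]
        print(k,n,r[0].round(1),"area",round(r[1]),"model",round(mod),"xy",q.round(1))
    if len(obs)==2:
        q,e=solve(obs,MODELS[k],[500,0]); print("   both",q.round(1),e.round(2))
# mat
for n in D:
    m=M[n]["red"].astype(np.uint8)
    if n=="top": m[:,:140]=0
    else: m[:150]=0;m[:165,370:]=0; m[:160]*=1
    nn,l,st,_=cv2.connectedComponentsWithStats(m,connectivity=8)
    i=1+np.argmax(st[1:,2]*st[1:,3]); y,x=np.where(l==i); print(n,st[i])
    h=cv2.convexHull(np.float32(np.c_[x,y])); a=cv2.approxPolyDP(h,6,True)[:,0]
    w=np.array([bp(D[n],u,4)[:2] for u in a]); print(w.round(1).tolist(),w.mean(0).round(1))
E
```

```text
spacer top [224.4 241.8] area 152 model 156 xy [442.  74.]
spacer scene [261.7 161.8] area 246 model 268 xy [469.6   0. ]
   both [450.   0.] [ 26.08  -2.35 -24.03   6.93]
cap top [100.8 219. ] area 190 model 237 xy [500.4 436.2]
cap scene [376.3 153.3] area 214 model 292 xy [625.4   0. ]
   both [499.7 436.1] [0.03 0.22 0.11 0.31]
seal top [287.3 245.7] area 262 model 220 xy [435.   0.]
seal scene [201.5 174.1] area 166 model 122 xy [392.8   0. ]
   both [ 434.8 -104.8] [-0.45  0.04 -0.41  0.23]
nut top [403.5 224. ] area 223 model 256 xy [504.3   0. ]
nut scene [ 78.2 211.7] area 530 model 122 xy [295.3   0. ]
   both [445.6   0. ] [-153.05   17.21  159.    -44.5 ]
boss top [166.  189.4] area 175 model 186 xy [586. 243.]
boss scene [338.2 171.4] area 174 model 174 xy [658.9   0. ]
   both [585.5 246.4] [-1.2   0.13 -1.06  1.14]
flange top [302.6 170.2] area 1234 model 1205 xy [658.7   0. ]
flange scene [205.6 236.6] area 1515 model 1222 xy [615.1   0. ]
   both [ 658.3 -148.5] [-0.48  0.1  -0.35  0.24]
scene [ 169  174  202   98 1028]
[[647.0, 325.5], [746.1, -201.8], [604.4, -228.9], [518.1, 214.2]] [628.9  27.2]
top [144 144 186  77 984]
[[598.7, -229.5], [501.3, 296.2], [647.0, 322.2], [741.2, -202.9]] [622.1  46.5]
```

```bash
python3 - <<'E'
s=open("v.py").read()
s=s.replace('s=least_squares(f,x0,diff_step=1e-3,x_scale=100); return s.x,f(s.x)','g=lambda q:f(np.asarray(q)*100-2000)\n    s=least_squares(g,(np.asarray(x0)+2000)/100,diff_step=2e-4); x=s.x*100-2000; return x,f(x)')
s=s.replace("seal=circ([24]","seal=circ([26]").replace("S<40)","S<40),vb=(V>200)&(S<40),hb=V>=185")
open("v.py","w").write(s)
E
python3 - <<'E'
from v import *
import pickle
D=pickle.load(open("D0.pkl","rb"))
M={n:masks(D[n]["image"]) for n in D}
print(M["scene"]["V"][165:187,325:352]); print(M["scene"]["V"][206:230:2,66:94:2]);print(M["top"]["V"][180:199,155:178])
P=dict(spacer=("gold",(224,243),(262,163),14,16),cap=("red",(102,219),(377,153),16,14),seal=("dark",(287,246),(202,176),12,14),
 nut=("bright","vb",(403,224),(79,217),14,14),boss=("bright","hb",(167,190),(336,174),10,9),flange=("blue",(304,170),(205,236),24,28))
for k,a in P.items():
    m,m2=(a[0],a[1]) if len(a)==6 else (a[0],a[0]); ct,cs,ht,hs=a[-4:]
    obs=[]
    for n,mm,c,h in(("top",m,ct,ht),("scene",m2,cs,hs)):
        r=mcen(M[n][mm],c,h)
        obs.append((D[n],r[0])); q,_=solve([obs[-1]],MODELS[k],[500,0])
        mod=hullcen(proj(D[n],MODELS[k]+[*q,0]))[1]
        print(k,n,r[0].round(1),"area",round(r[1]),"model",round(mod),"xy",q.round(1))
    q,e=solve(obs,MODELS[k],[500,0]); print("   both",q.round(1),e.round(2))
E
```

```text
[[155 150 151 149 152 155 157 158 155 152 152 155 162 161 149 149 151 151
  151 153 153 153 150 149 150 152 157]
 [155 151 150 150 153 153 154 157 155 164 166 170 172 171 160 153 150 151
  153 154 153 154 152 150 148 149 151]
 [154 153 153 154 153 154 160 164 173 167 132  77  75 126 171 160 160 193
  207 202 168 152 150 147 148 146 148]
 [156 152 151 154 164 170 171 173 183 147 175 176 167 131 156 172 164 178
  226 226 218 167 152 152 151 150 148]
 [164 135 122 125 126 132 161 212 221 222 224 222 224 223 222 215 194 131
  168 207 175 146 153 153 154 153 152]
 [ 88  80  79  78  85 138 223 225 225 226 225 224 226 226 225 226 222 211
  156 120 129 153 154 154 153 149 150]
 [ 76  77  78  78 123 223 227 225 226 225 225 226 226 226 226 225 223 223
  217 159 130 151 151 150 150 151 151]
 [ 79  78  78  78 126 226 225 225 226 224 227 226 226 225 225 224 223 225
  225 216 144 105 133 149 146 148 151]
 [ 79  79  77  77 106 193 226 226 225 226 227 225 225 225 225 222 225 225
  225 221 176  81  88 107 133 150 154]
 [ 78  77  75  76  79 147 226 225 225 227 226 225 226 225 222 223 226 225
  226 223
[... 4265 characters left out ...]
 0.31]
seal top [287.3 245.7] area 262 model 258 xy [ 435.  -106.1]
seal scene [201.5 174.1] area 166 model 165 xy [ 434.1 -103.4]
   both [ 434.8 -104.8] [-0.45  0.04 -0.41  0.24]
nut top [403.5 224. ] area 223 model 256 xy [ 504.1 -439.1]
nut scene [ 77.9 215. ] area 216 model 243 xy [ 504.2 -436.1]
   both [ 503.9 -437.3] [-0.64  0.04 -0.52  0.04]
boss top [166.  189.4] area 175 model 186 xy [586. 243.]
boss scene [337.2 172.9] area 118 model 125 xy [586.8 245.8]
   both [586.6 244.3] [-0.46 -0.23 -0.49  0.06]
flange top [302.6 170.2] area 1234 model 1210 xy [ 658.7 -149.9]
flange scene [205.6 236.6] area 1515 model 1479 xy [ 657.9 -147.5]
   both [ 658.3 -148.5] [-0.48  0.1  -0.35  0.24]
```

```bash
python3 - <<'E'
from v import *
import pickle
D=pickle.load(open("D0.pkl","rb"))
img=D["top"]["image"]; hsv=cv2.cvtColor(img,cv2.COLOR_RGB2HSV).astype(int)
m=((hsv[...,0]<12)|(hsv[...,0]>168))&(hsv[...,1]>110)
r=mcen(m,(102,219),16); print(r, solve([(D["top"],r[0])],MODELS["cap"],[500,400])[0])
m2=((lambda h:((h[...,0]<12)|(h[...,0]>168))&(h[...,1]>110))(cv2.cvtColor(D["scene"]["image"],cv2.COLOR_RGB2HSV).astype(int)))
r2=mcen(m2,(377,153),14); print(r2,solve([(D["top"],r[0]),(D["scene"],r2[0])],MODELS["cap"],[500,400]))
# nut: fit hex angle by rendering top annulus IoU in both views
c0=np.array([503.9,-437.3])
best=[]
for ang in range(0,60,2):
    sc=0
    for n,th in(("top",145),("scene",185)):
        V=masks(D[n]["image"])["V"]; T=(V>th).astype(float)
        # per-view best shift
        b=0
        for dx in np.arange(-3,3.1,1):
            for dy in np.arange(-3,3.1,1):
                a=np.deg2rad(ang+30+60*np.arange(6)); X=np.c_[c0[0]+dx+26.6*np.cos(a),c0[1]+dy+26.6*np.sin(a),np.full(6,28.)]
                p=proj(D[n],X); k=np.zeros(V.shape,np.uint8); cv2.fillConvexPoly(k,np.int32(p.round(3)*16),1,shift=4)
                y,x=np.where(T[int(p[:,1].mean())-16:int(p[:,1].mean())+17,int(p[:,0].mean())-16:int(p[:,0].mean())+17]>0)
                y+=int(p[:,1].mean())-16;x+=int(p[:,0].mean())-16
                nn,l,st,_=cv2.connectedComponentsWithStats((T*0).astype(np.uint8)+np.uint8(0)) if 0 else (0,0,0,0)
                h=cv2.convexHull(np.int32(np.c_[x,y])) 
                q=np.zeros_like(k); q[y,x]=1
                q=cv2.morphologyEx(q,cv2.MORPH_OPEN,np.ones((2,2),np.uint8)); cnt,_=cv2.findContours(q,0,2); cc=max(cnt,key=cv2.contourArea); q[:]=0; cv2.fillPoly(q,[cv2.convexHull(cc)],1)
                b=max(b,(k&q).sum()/(k|q).sum())
        sc+=b; best.append((ang,n,round(b,3)))
for n in("top","scene"): print(n,[(a,b) for a,m,b in best if m==n])
E
```

```text
(array([101.47718911, 219.16887417]), 226.5) [500.01643364 434.20660628]
(array([376.33220974, 153.18089888]), 222.5) (array([499.61405092, 434.95196032]), array([-0.26630907,  0.13296544, -0.2196939 ,  0.49399125]))
top [(0, np.float64(0.85)), (2, np.float64(0.869)), (4, np.float64(0.872)), (6, np.float64(0.869)), (8, np.float64(0.879)), (10, np.float64(0.873)), (12, np.float64(0.893)), (14, np.float64(0.884)), (16, np.float64(0.88)), (18, np.float64(0.884)), (20, np.float64(0.887)), (22, np.float64(0.894)), (24, np.float64(0.869)), (26, np.float64(0.869)), (28, np.float64(0.869)), (30, np.float64(0.868)), (32, np.float64(0.858)), (34, np.float64(0.85)), (36, np.float64(0.854)), (38, np.float64(0.85)), (40, np.float64(0.847)), (42, np.float64(0.846)), (44, np.float64(0.847)), (46, np.float64(0.846)), (48, np.float64(0.846)), (50, np.float64(0.854)), (52, np.float64(0.85)), (54, np.float64(0.865)), (56, np.float64(0.861)), (58, np.float64(0.855))]
scene [(0, np.float64(0.892)), (2, np.float64(0.889)), (4, np.float64(0.882)), (6, np.float64(0.896)), (8, np.float64(0.905)), (10, np.float64(0.905)), (12, np.float64(0.892)), (14, np.float64(0.904)), (16, np.float64(0.9)), (18, np.float64(0.878)), (20, np.float64(0.892)), (22, np.float64(0.885)), (24, np.float64(0.881)), (26, np.float64(0.869)), (28, np.float64(0.865)), (30, np.float64(0.861)), (32, np.float64(0.858)), (34, np.float64(0.851)), (36, np.float64(0.843)), (38, np.float64(0.855)), (40, np.float64(0.858)), (42, np.float64(0.864)), (44, np.float64(0.858)), (46, np.float64(0.857)), (48, np.float64(0.851)), (50, np.float64(0.864)), (52, np.float64(0.865)), (54, np.float64(0.87)), (56, np.float64(0.862)), (58, np.float64(0.871))]
```

>>> drive_tool([
  [[0,0,0],-10],
  [[0,0,0],-10.4],
], fingers=-1)

```text
clock: 0.45
position: [217.6, 585.7, 256.0]
ee_rot: [1.0, 0.003, -0.0, 0.0]
contact_force: [1.1, 0.7, 0.2]
gripper_width: 85.4
```

>>> drive_tool([
  [[0.0181,0.0575,0],0],
  [[0.0181,0.0575,0],0],
  [[0.0181,0.0575,0],0],
  [[0.0181,0.0575,0],0],
  [[0.0181,0.0575,0],0],
  [[0.0181,0.0575,0],0],
  [[0.0181,0.0575,0],0],
  [[0.0181,0.0575,0.02],0],
  [[0.0181,0.0575,0.03],0],
  [[0.0181,0.0575,0.03],0],
  [[0.0181,0.0575,0.02],0],
  [[0.0181,0.0575,0],0],
], fingers=-0.8)

```text
clock: 1.95
position: [431.2, -96.0, 159.8]
ee_rot: [1.0, 0.0, -0.002, 0.0]
contact_force: [1.2, 1.1, -0.4]
gripper_width: 76.9
```

>>> drive_tool([
  [[0,0,0],0],
  [[0,0,0],0],
])

```text
clock: 2.2
position: [431.5, -94.2, 161.1]
ee_rot: [1.0, -0.0, -0.0, -0.0]
contact_force: [-0.3, 0.7, -0.0]
gripper_width: 76.6
```

```bash
cat > look.py <<'E'
import sys,pickle,cv2,numpy as np
from bench import arm
tag=sys.argv[1]; D={n:arm.get_image(n) for n in("scene","top")}; pickle.dump(D,open(f"D{tag}.pkl","wb"))
a=[cv2.resize(D[n]["image"][...,::-1],(400,300),interpolation=cv2.INTER_AREA) for n in D]
if len(sys.argv)>2:
    from v import proj
    X=np.array([[float(v) for v in sys.argv[2:5]]]); h=32
    b=[]
    for n in D:
        c,r=np.int32(proj(D[n],X)[0]); print(n,"crop centre",c,r); c=min(max(c,h),512-h);r=min(max(r,h),384-h)
        b.append(cv2.resize(D[n]["image"][r-h:r+h,c-h:c+h,::-1],(384,384),interpolation=cv2.INTER_CUBIC))
    cv2.imwrite(f"pics/c{tag}.png",np.hstack(b))
else: cv2.imwrite(f"pics/c{tag}.png",np.hstack(a))
s=arm.read_state(); print(s["clock"],s["position"].round(1),s["ee_rot"].round(4),s["contact_force"].round(1),s["gripper_width"])
E
python3 look.py 1 435 -105 30
```

```text
scene crop centre 200 171
top crop centre 287 245
2.3 [431.7 -93.1 161.4] [ 1.e+00  1.e-03  1.e-04 -1.e-04] [-0.5 -0.4 -1. ] 77.07119370989754
```

View pics/c1.png

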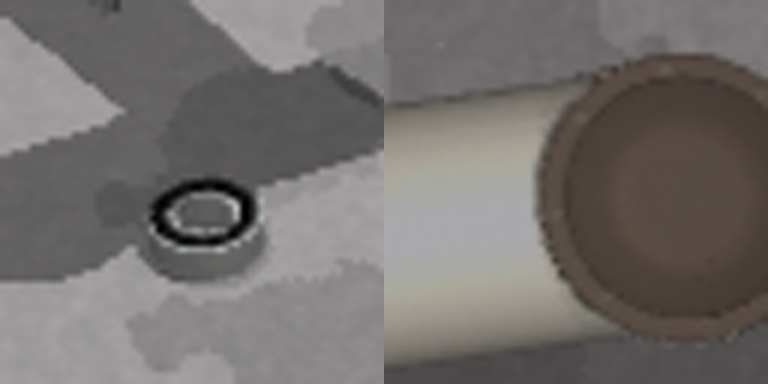

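>>> drive_tool([
  [[0.0033,0.011,0.03],0],
  [[0,0,0.04],0],
  [[0,0,0.03],0],
  [[0,0,0],0],
  [[0,0,0],0],
])

```text
clock: 2.92
position: [436.2, -104.1, 62.4]
ee_rot: [1.0, 0.001, 0.001, 0.0]
contact_force: [0.5, -0.3, 0.5]
gripper_width: 77.0
```

```bash
python3 look.py 2 435 -105 30
```

```text
scene crop centre 200 171
top crop centre 287 245
3.025 [ 436.3 -104.4   62.7] [ 1.0e+00  8.0e-04  1.6e-03 -1.0e-04] [0.5 0.3 0.3] 76.89989055396435
```

View pics/c2.png

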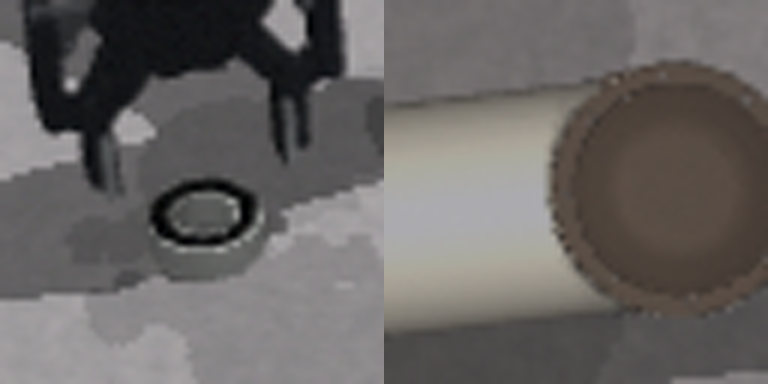

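>>> drive_tool([
  [[-0.001,0,0.02],0],
  [[0,0,0.015],0],
  [[0,0,0.003],0],
  [[0,0,0],0],
])

```text
clock: 3.52
position: [434.8, -104.9, 24.0]
ee_rot: [1.0, 0.0, 0.001, -0.0]
contact_force: [-0.1, -0.2, 0.5]
gripper_width: 76.7
```

>>> drive_tool([
  [[0,0,0],0],
  [[0,0,0],0],
  [[0,0,0],0],
  [[0,0,0],0],
], fingers=0.6)

```text
clock: 4.03
position: [434.9, -104.9, 24.7]
ee_rot: [1.0, 0.001, 0.001, 0.0]
contact_force: [-2.5, 2.0, 9.0]
gripper_width: 54.0
```

```bash
python3 look.py 3 435 -105 30
```

```text
scene crop centre 200 171
top crop centre 287 245
4.125 [ 434.9 -104.9   24.7] [1.e+00 7.e-04 1.e-03 0.e+00] [-2.4  2.4  9. ] 54.342636277416744
```

View pics/c3.png

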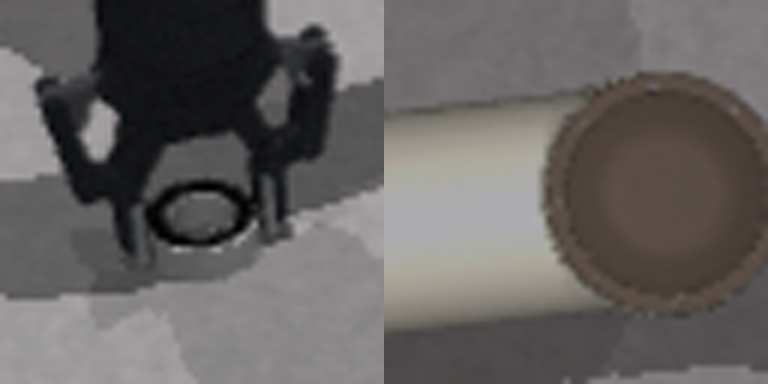

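>>> drive_tool([
  [[0,0,-0.01],0],
  [[0,0,-0.03],0],
  [[0,0,-0.045],0],
  [[0,0,-0.04],0],
  [[0.015,-0.035,-0.015],0],
  [[0.02,-0.046,0],0],
  [[0.02,-0.046,0],0],
  [[0.02,-0.046,0],0],
  [[0.02,-0.046,0],0],
  [[0.02,-0.046,0],0],
  [[0.02,-0.046,0],0],
  [[0.017,-0.038,0],0],
])

```text
clock: 5.62
position: [586.1, 245.6, 163.2]
ee_rot: [1.0, 0.0, -0.0, 0.0]
contact_force: [-0.2, -0.5, -2.7]
gripper_width: 53.9
```

>>> drive_tool([
  [[0,0,0],0],
  [[0,0,0],0],
])

```text
clock: 5.88
position: [585.2, 243.4, 162.8]
ee_rot: [1.0, 0.0, -0.001, 0.0]
contact_force: [-0.2, -0.5, -2.7]
gripper_width: 53.5
```

```bash
python3 look.py 4 587 244 100
```

```text
scene crop centre 339 159
top crop centre 162 186
5.975 [585.4 242.9 163.3] [ 1.e+00 -4.e-04 -5.e-04  2.e-04] [-0.4  0.1 -1.8] 53.82128599304287
```

View pics/c4.png

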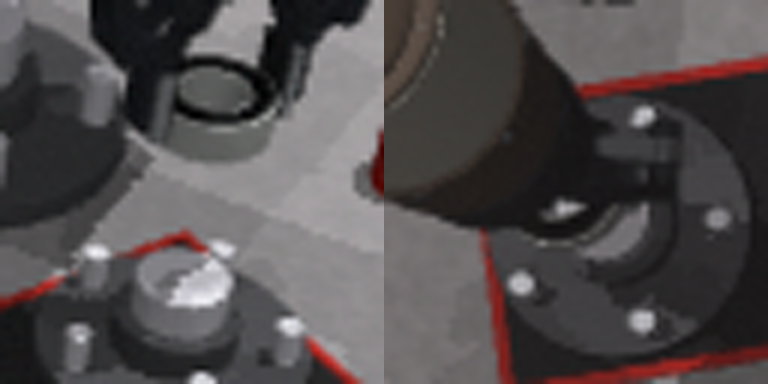

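>>> drive_tool([
  [[0.001,-0.0015,0.03],0],
  [[0,0,0.03],0],
  [[0,0,0.016],0],
  [[0,0,0],0],
  [[0,0,0],0],
])

```text
clock: 6.6
position: [587.9, 245.8, 88.7]
ee_rot: [1.0, 0.0, 0.001, -0.001]
contact_force: [0.4, -0.6, -1.7]
gripper_width: 53.9
```

```bash
python3 look.py 5 587 244 64; python3 - <<'E'
from v import *
import pickle
D=pickle.load(open("D5.pkl","rb")); d=D["scene"]
m=masks(d["image"])["dark"]; p=proj(d,[[586.6,244.3,80]])[0]; print(p)
E
```

```text
scene crop centre 337 170
top crop centre 164 188
6.7 [587.8 245.9  88.8] [ 1.0e+00  2.0e-04  1.2e-03 -7.0e-04] [-0.3  0.3 -1.4] 53.54103147232282
[338.12668708 165.49899239]
```

View pics/c5.png

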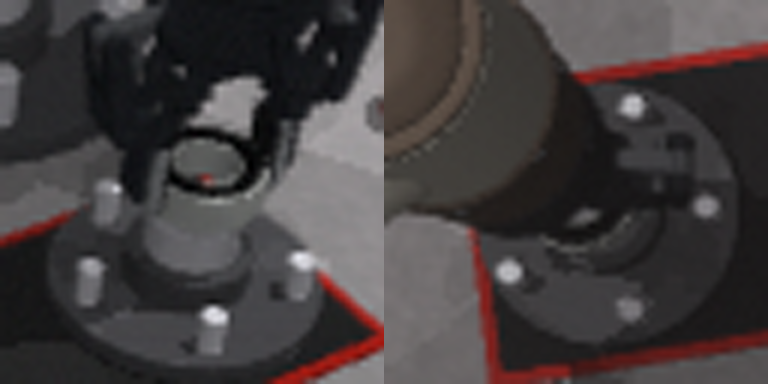

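```bash
python3 - <<'E'
from v import *
import pickle
D=pickle.load(open("D5.pkl","rb")); d=D["scene"]; V=masks(d["image"])["V"]
print(V[158:185:1,326:354])
for z in(20+4+54+10,54,88): print(z,proj(d,[[586.7,244.3,z],[586.8,245.8,z]]))
E
```

```text
[[ 22  25  27  26  23  21  24  23  24  42  83 129 131 129 127 127 126 130
  147 149 136  19  15  13  16  38  79  63]
 [ 25  24  24  21  22  22  25  23  24  37  22  39  38  41  52  63 107 132
  128 129 109  15  12  11  14  35  76  64]
 [ 28  26  24  25  21  24  26  22  14  14   8   9   5   9  10  15  31  42
   63 100  94  12  14  13  14  34  70  74]
 [ 26  24  23  23  24  26  22  16  26  59  66  91 107  86  80  32  30   6
   16  29  28  14  15  11  22  50  81  49]
 [ 23  22  22  22  25  24  23  28  71 101  87  93  94  93  94 104 109  80
    7  10  14  26  13  12  23  52  90  58]
 [ 23  20  22  27  37  59  85  69 102  85  90  91  92  93  92  90  88  83
   59  10   7  12  10  15  31  74  90  49]
 [ 21  21  23  27  45  77  85  64  84  84  89  93  92  91  90  86  82  80
   76  42   8  10  19  44  35  79  74  59]
 [ 20  20  22  29  54  83  81  44  91  87  90  92  92  91  88  85  81  73
   71  79   4  11  19  33  44  93  78  90]
 [ 20  21  24  31  62  79  65  24  60  85  89  92  92  91  88  84  80  74
   69  64  11  15  57 116  54  95 102 140]
 [ 22  22  25  36  71  85  65   7  16  41  63  
[... 1545 characters left out ...]
94
   86  67  71  70  83  83  84  83  89 136]
 [ 28  32  35  36  50  83  98 100 101 102 103 104 106 106 105 102  99  96
   70  73  72  72  85  83  84  83  97 157]
 [ 27  29  35  42  42  49  61  88 101 103 102 106 104 105 105 100  86  70
   72  70  66  82  75  82  84  82  85  99]
 [ 28  28  30  35  42  41  42  50  59  61  75  90  86  74  70  70  72  71
   71  61  54  74  73  74  74  75  81  91]
 [ 29  30  32  35  34  35  42  43  41  43  45  46  48  53  73  73  73  66
   59  45  53  72  74  73  73  73  78  97]]
88 [[338.60269689 163.19923512]
 [339.11263788 163.11464349]]
54 [[336.68484113 172.90907038]
 [337.18477572 172.82339306]]
88 [[338.60269689 163.19923512]
 [339.11263788 163.11464349]]
```

>>> drive_tool([
  [[-0.0007,0.0011,0.004],0],
  [[0,0,0.004],0],
  [[0,0,0],0],
])

```text
clock: 7.08
position: [586.3, 244.4, 79.0]
ee_rot: [1.0, 0.0, -0.0, 0.0]
contact_force: [-0.3, -0.0, -2.0]
gripper_width: 54.1
```

>>> drive_tool([
  [[0,0,0.001],0],
  [[0,0,0.001],0],
  [[0,0,0],0],
])

```text
clock: 7.45
position: [586.4, 244.4, 78.8]
ee_rot: [1.0, 0.0, 0.0, 0.0]
contact_force: [-3.2, -1.4, 5.9]
gripper_width: 53.6
```

>>> drive_tool([
  [[0,0,0],0],
  [[0,0,0],0],
  [[0,0,0],0],
  [[0,0,0],0],
], fingers=-0.7)

```text
clock: 7.95
position: [586.5, 244.4, 77.1]
ee_rot: [1.0, 0.0, -0.0, 0.0]
contact_force: [-0.1, 0.2, 0.2]
gripper_width: 72.5
```

>>> drive_tool([
  [[0,0,-0.02],0],
  [[0,0,-0.05],0],
  [[-0.01,-0.02,-0.05],0],
  [[-0.01,-0.04,0],0],
  [[-0.015,-0.04,0],0],
  [[-0.015,-0.04,0],0],
  [[-0.015,-0.04,0],0],
  [[-0.015,-0.01,0],0],
  [[0,0,0],0],
  [[0,0,0],0],
])

```text
clock: 9.2
position: [506.7, 433.5, 197.4]
ee_rot: [1.0, -0.0, -0.0, 0.0]
contact_force: [0.3, -0.3, 0.1]
gripper_width: 72.3
```

```bash
python3 look.py 6 587 244 64; python3 - <<'E'
from v import *
import pickle
D=pickle.load(open("D6.pkl","rb"));M={n:masks(D[n]["image"]) for n in D}
print(M["top"]["V"][178:198,152:178])
E
```

```text
scene crop centre 337 170
top crop centre 164 188
9.3 [507.  433.3 197.4] [ 1.e+00 -6.e-04  0.e+00  0.e+00] [-1.   0.7 -0.3] 72.80498419206948
[[121 118  90  64  70  71  69  70  69  70  72  70  65  65  67  64  65  62
   63  62  62  63  68  68  68  67]
 [175 175 162  56  63  68  69  70  72  79 109 107 101 102 120 101 107  80
   66  61  61  61  62  63  68  68]
 [175 176 164  78  50  52  69  80 108  89  37  36  35  36  37  34  41  80
  122  63  62  62  61  61  62  69]
 [173 170 147  57  56  52  78  98  36  36  36  36  35  37  38  37  37  35
   65 124  76  62  62  61  62  68]
 [ 90  85  64  62  53  56  66  37  36  38  46  57  56  76  75  47  42  36
   41  51  89  54  59  61  62  63]
 [ 68  66  63  54  64  96  37  39  38  61 120 167 149 141 148 128  95  42
   35  36  50  74  48  43  61  63]
 [ 71  70  67  74  88  61  36  37  58 104 113  59  59  62  62  81 117  96
   44  38  52  98  91  43  40  63]
 [ 69  70  70  79 100  39  37  57 107 110  54  63  88 109 114 112 117 133
  101  35  35  51  86  44  36  37]
 [ 70  69  70  87 123  36  36  83 156  55  65  99 111 127 176 175 175 175
  158  42  
[... 523 characters left out ...]
75 172 163
  127  37  35  58 100  50  41  43]
 [ 70  70  70  86 127  41  37  53 109 142 103 121 175 175 175 167 128 122
   36  35  42  71  79  49  38  43]
 [ 69  70  69  68  65  94  38  37  43  94 164 146 165 165 160 155  91  36
   38  39  59 100  50  46  43  42]
 [ 70  70  69  70  79 107  68  38  36  37  45  73 109 127  94  61  35  36
   37  59  99  73  51  41  42  33]
 [ 70  70  69  70  70  86 131  66  41  35  36  36  37  38  37  38  38  43
   57  99  97  50  47  43  41  33]
 [ 69  68  68  68  70  69  78 116  93  43  46  38  38  41  40  41  55 100
   94  72  53  45  43  41  33  37]
 [ 69  68  68  68  69  68  68  68  85 106 125  68  69  67  73  94  78 104
   54  53  47  43  41  34  32  40]]
```

View pics/c6.png

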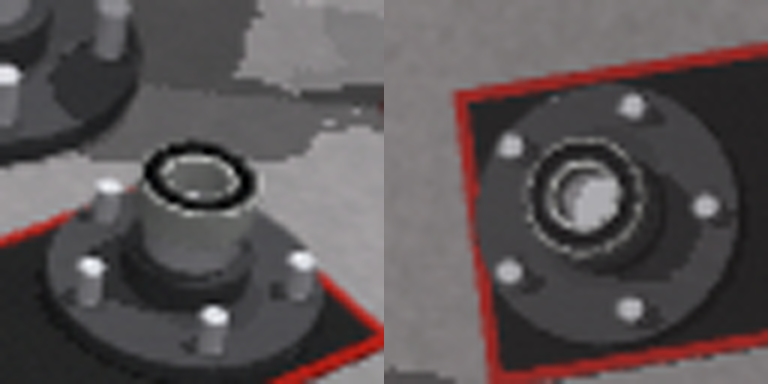

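```bash
python3 - <<'E'
from v import *
import pickle
D=pickle.load(open("D6.pkl","rb"));M={n:masks(D[n]["image"]) for n in D}
obs=[]
for n in("top","scene"):
    c=np.int32(proj(D[n],[[586.6,244.5,74]])[0].round())
    best=[]
    for th in(44,58,68):
      r=mcen(M[n]["V"]<th,tuple(c),11 if n=="top" else 10)
      q,_=solve([(D[n],r[0])],circ([26],[74]),[586,244]); print(n,th,r,q.round(1),hullcen(proj(D[n],circ([26],[74])+[*q,0]))[1])
E
```

```text
top 44 (array([164.67283951, 188.02880658]), 243.0) [586.9 242.5] 269.1716579705244
top 58 (array([164.55179063, 187.14683196]), 302.5) [589.4 242.9] 268.9355602953583
top 68 (array([164.97091606, 187.67972832]), 478.5) [587.9 241.7] 269.07586939865723
scene 44 (array([337.59582059, 166.94954128]), 163.5) [584.9 244.5] 175.6198110927362
scene 58 (array([337.66276803, 167.02923977]), 171.0) [585.3 244.5] 175.74405344272964
scene 68 (array([337.71475257, 166.80718954]), 178.5) [584.5 245.2] 175.3883349725511
```

>>> drive_tool([
  [[-0.0072,-0.0017,0.03],0],
  [[0,0,0.05],0],
  [[0,0,0.045],0],
  [[0,0,0.01],0],
  [[0,0,0],0],
  [[0,0,0],0],
])

```text
clock: 10.05
position: [500.4, 437.1, 64.7]
ee_rot: [1.0, 0.0, 0.001, -0.002]
contact_force: [-0.4, 0.8, -0.2]
gripper_width: 72.5
```

```bash
python3 look.py 7 500 435 30
```

```text
scene crop centre 377 149
top crop centre 99 218
10.15 [499.9 437.   64.5] [ 1.0e+00  2.0e-04  1.2e-03 -1.5e-03] [0.9 0.3 0.6] 72.7544082476315
```

View pics/c7.png

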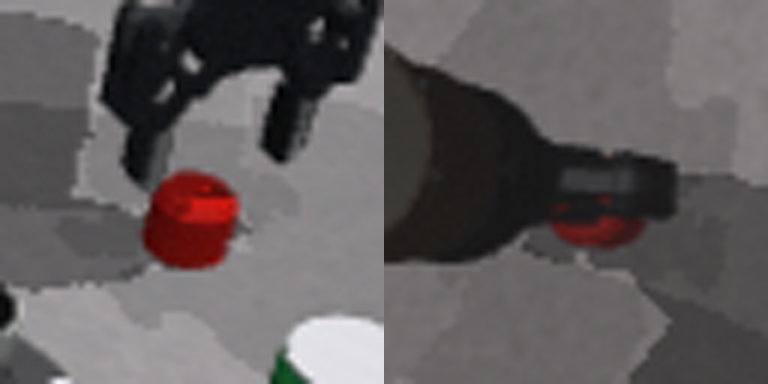

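>>> drive_tool([
  [[0,0.0018,0.015],0],
  [[0,0,0.015],0],
  [[0,0,0.004],0],
  [[0,0,0],0],
])

```text
clock: 10.65
position: [498.9, 434.0, 27.3]
ee_rot: [1.0, 0.0, -0.0, 0.001]
contact_force: [-0.4, 0.2, 0.5]
gripper_width: 72.6
```

>>> drive_tool([
  [[0,0,0],0],
  [[0,0,0],0],
  [[0,0,0],0],
  [[0,0,0],0],
  [[0,0,0],0],
], fingers=0.6)

```text
clock: 11.28
position: [499.5, 434.8, 29.1]
ee_rot: [1.0, 0.0, 0.001, -0.001]
contact_force: [-0.3, 0.5, 5.7]
gripper_width: 41.6
```

>>> drive_tool([
  [[0,0,-0.01],0],
  [[0,0,-0.03],0],
  [[0,0,-0.045],0],
  [[0,0,-0.04],0],
  [[0.01,0.02,-0.01],0],
  [[0.02,0.04,0],0],
  [[0.02,0.045,0],0],
  [[0.02,0.045,0],0],
  [[0.017,0.04,0],0],
  [[0,0,0],0],
  [[0,0,0],0],
])

```text
clock: 12.65
position: [585.7, 243.4, 162.3]
ee_rot: [1.0, -0.001, -0.001, 0.0]
contact_force: [-0.2, -0.7, -1.3]
gripper_width: 41.7
```

```bash
python3 look.py 8 587 244 100
```

```text
scene crop centre 339 159
top crop centre 162 186
12.75 [585.6 244.7 162.7] [ 1.e+00  5.e-04 -5.e-04  2.e-04] [ 0.1  0.5 -0.8] 41.6519863223687
```

View pics/c8.png

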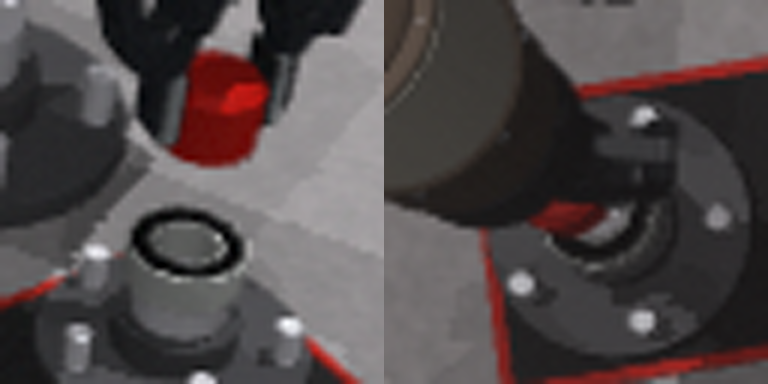

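Cap held over the bearing. Descend to just above.

>>> drive_tool([
  [[0.0008,0,0.02],0],
  [[0,0,0.022],0],
  [[0,0,0.01],0],
  [[0,0,0],0],
  [[0,0,0],0],
  [[0,0,0],0],
])

```text
clock: 13.5
position: [587.4, 244.7, 112.3]
ee_rot: [1.0, 0.0, 0.001, -0.0]
contact_force: [0.2, 0.4, -0.9]
gripper_width: 41.7
```

```bash
python3 look.py 9 587 244 80; python3 - <<'E'
from v import *
import pickle
D=pickle.load(open("D9.pkl","rb"));M={n:masks(D[n]["image"]) for n in D}
d=D["scene"]
print(M["scene"]["V"][160:176,324:352])
E
```

```text
scene crop centre 338 165
top crop centre 163 187
13.6 [587.2 244.5 112. ] [ 1.e+00  1.e-04  5.e-04 -4.e-04] [-0.3  0.3 -1.2] 42.19637484955814
[[ 78  78  64  51  17  19  22  25  46  77  83  54 102 119 124 128 128 139
  181 183 183 185 170 122  84  54  92  83]
 [ 68  67  61  41  21  20  25  26  45  78  82  59  95  96  99 108 118 146
  164 159 129 120 116 107  76  53 102 134]
 [ 66  66  67  60  29  19  25  30  54  85  81  63  94  97 100 102 103 108
  111 111 111 112 112 103  50  84 100 133]
 [ 66  69  68  64  47  16  24  32  62  81  71  76  94  97 100 101 103 105
  106 108 110 111 110 105  88  97 128 130]
 [ 69  68  68  68  66  59  25  33  65  85  69  79  97  97 101 100 102 104
  107 107 109 111 110 110 125 126 128 128]
 [ 68  68  67  69  72  22  32  58  76  84  62  93  96  99 100 103 102 104
  107 108 110 110 108 112 126 127 128 131]
 [ 68  69  68  74  95  11  19  48  73  79  71  94  96  99 101 103 104 105
  108 109 110 111 104  93 126 124 126 130]
 [ 69  68  81 119  84   9  11  24  57  85  91  96  98  99 101 103 103 106
  109 109 111 105  78  68 142 124 126 137]
 [169  82 122 108  6
[... 216 characters left out ...]
125  84  76  71  70  74  77  23   9  10  21  44  76  95 100  91  78  73
   49  36  16  12  45 105 138 140 138 138]
 [114  76  74  68  72  74  82  89  50   8   7  14  18  33  40  38  32  18
   12   7   9  43 112 155 129 139 139 140]
 [105  75  75  69  72  75  80  84  87 109 124  28   5   9  12  13  14  13
   11  44  95 107 143 116 134 125 130 138]
 [101  77  74  71  72  76  80  83  86  90 100 127 158 127 124  95  94 103
  137 162 147 104 108  94  90 112 128 134]
 [ 78  75  73  60  62  77  80  83  86  86  89  96 100  96 100  99 101  99
  100 108 109 104  99  87  78  85 107 130]
 [ 67  74  63  45  53  76  81  83  86  88  89  91  93  94  96  99  99 101
  102 103 104 104  97  81  78  78  82  98]]
```

View pics/c9.png

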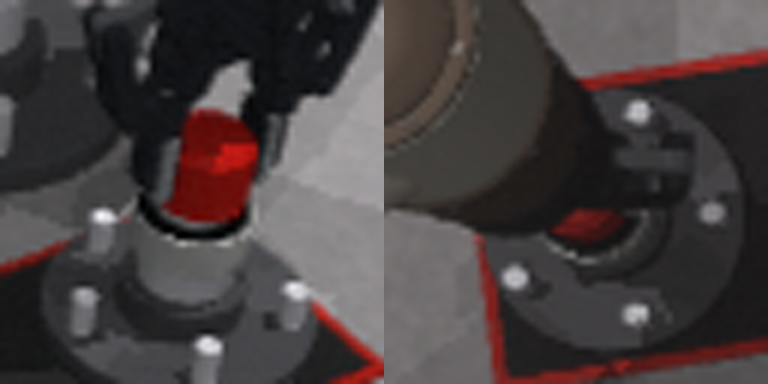

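>>> drive_tool([
  [[-0.0005,0,0.004],0],
  [[0,0,0.0035],0],
  [[0,0,0],0],
  [[0,0,0],0],
])

```text
clock: 14.1
position: [586.5, 244.3, 103.6]
ee_rot: [1.0, 0.0, -0.0, 0.0]
contact_force: [-0.3, -1.0, -0.6]
gripper_width: 42.2
```

>>> drive_tool([
  [[0,0,0.001],0],
  [[0,0,0],0],
])

```text
clock: 14.35
position: [586.5, 244.4, 103.1]
ee_rot: [1.0, 0.0, 0.0, -0.0]
contact_force: [-1.3, -0.2, 1.3]
gripper_width: 41.6
```

>>> drive_tool([
  [[0,0,0.0005],0],
  [[0,0,0],0],
  [[0,0,0],0],
])

```text
clock: 14.72
position: [586.6, 244.4, 103.1]
ee_rot: [1.0, 0.0, 0.0, -0.0]
contact_force: [-2.2, -1.1, 5.1]
gripper_width: 42.0
```

>>> drive_tool([
  [[0,0,0],0],
  [[0,0,0],0],
  [[0,0,0],0],
  [[0,0,0],0],
], fingers=-0.7)

```text
clock: 15.22
position: [586.5, 244.3, 102.0]
ee_rot: [1.0, 0.0, -0.0, 0.0]
contact_force: [-0.0, -0.0, 0.3]
gripper_width: 72.5
```

>>> drive_tool([
  [[0,0,-0.03],0],
  [[0,0,-0.05],0],
  [[-0.01,0.02,-0.02],0],
  [[-0.02,0.03,0],0],
  [[-0.02,0.03,0],0],
  [[-0.03,0.03,0],0],
  [[-0.03,0.03,0],0],
  [[-0.02,0.02,0],0],
  [[-0.015,0.01,0],0],
  [[0,0,0],0],
  [[0,0,0],0],
])

```text
clock: 16.6
position: [442.5, 75.0, 202.5]
ee_rot: [1.0, 0.0, 0.001, -0.0]
contact_force: [0.5, -0.8, -0.8]
gripper_width: 72.3
```

```bash
python3 look.py 10 587 244 80; python3 - <<'E'
from v import *
import pickle
D=pickle.load(open("D10.pkl","rb"));obs=[]
for n in("top","scene"):
    h=cv2.cvtColor(D[n]["image"],cv2.COLOR_RGB2HSV).astype(int); m=((h[...,0]<12)|(h[...,0]>168))&(h[...,1]>110)
    c=np.int32(proj(D[n],[[586.6,244.5,92]])[0].round()); r=mcen(m,tuple(c),12)
    mod=MODELS["cap"]+[0,0,74]; q,_=solve([(D[n],r[0])],mod,[586,244]); print(n,r,q.round(1),hullcen(proj(D[n],mod+[*q,0]))[1])
    obs.append((D[n],r[0]))
print(solve(obs,mod,[586,244]))
E
```

```text
scene crop centre 338 165
top crop centre 163 187
16.7 [442.4  75.  202.2] [ 1.e+00  4.e-04  2.e-04 -0.e+00] [ 0.1 -0.3 -0.6] 72.20802528037731
top (array([163.44509804, 187.00653595]), 255.0) [587.3 242.4] 242.59956728003453
scene (array([338.54403567, 163.1309922 ]), 299.0) [586.8 243.9] 269.45534309837967
(array([587.31110168, 243.0077409 ]), array([-0.20767756, -0.00402324, -0.19319276,  0.16819644]))
```

View pics/c10.png

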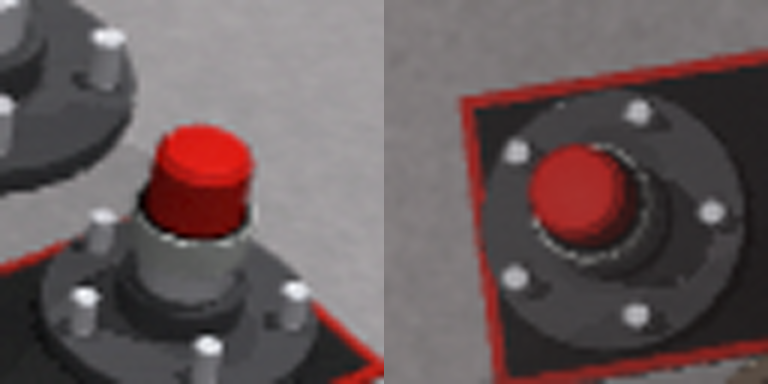

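>>> drive_tool([
  [[0,0,0.03],0],
  [[0,0,0.045],0],
  [[0,0,0.03],0],
  [[0,0,0],0],
  [[0,0,0],0],
])

```text
clock: 17.32
position: [442.7, 74.9, 98.1]
ee_rot: [1.0, 0.0, 0.001, -0.0]
contact_force: [0.3, 0.5, 0.5]
gripper_width: 72.5
```

```bash
python3 look.py 11 442 75 40
```

```text
scene crop centre 261 158
top crop centre 223 241
17.425 [442.7  74.9  98.6] [ 1.0e+00  3.0e-04  1.4e-03 -7.0e-04] [-0.1  0.1 -0. ] 72.80371571459628
```

View pics/c11.png

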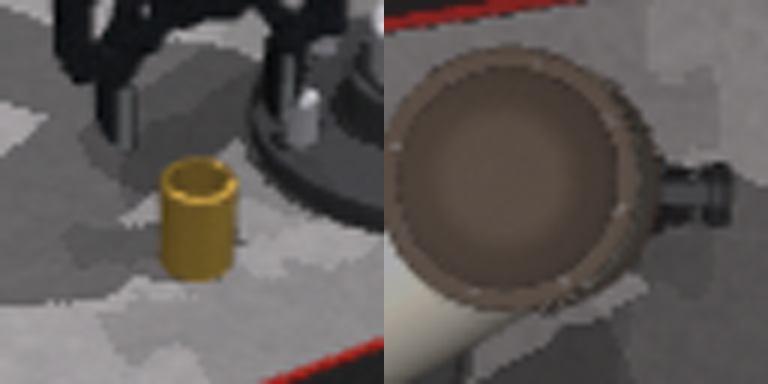

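>>> drive_tool([
  [[0,0,0.025],0],
  [[0,0,0.025],0],
  [[0,0,0.007],0],
  [[0,0,0],0],
])

```text
clock: 17.92
position: [442.0, 74.5, 40.8]
ee_rot: [1.0, 0.0, 0.0, -0.0]
contact_force: [0.3, -0.2, -0.2]
gripper_width: 72.8
```

>>> drive_tool([
  [[0,0,0],0],
  [[0,0,0],0],
  [[0,0,0],0],
  [[0,0,0],0],
  [[0,0,0],0],
], fingers=0.6)

```text
clock: 18.55
position: [442.3, 74.7, 41.5]
ee_rot: [1.0, 0.001, 0.001, -0.0]
contact_force: [-2.1, 0.8, 5.9]
gripper_width: 37.1
```

>>> drive_tool([
  [[0,0,-0.01],0],
  [[0,0,-0.03],0],
  [[0,0,-0.04],0],
  [[0.02,0.003,-0.02],0],
  [[0.04,0.006,0],0],
  [[0.045,0.007,0],0],
  [[0.04,0.006,0],0],
  [[0.035,0.005,0],0],
  [[0,0,0],0],
  [[0,0,0],0],
])

```text
clock: 19.8
position: [620.5, 47.1, 140.0]
ee_rot: [1.0, -0.0, -0.001, 0.0]
contact_force: [0.2, -0.0, -2.1]
gripper_width: 37.2
```

>>> drive_tool([
  [[0,0,0],0],
])

```text
clock: 19.92
position: [620.5, 47.4, 140.5]
ee_rot: [1.0, 0.0, -0.0, -0.0]
contact_force: [-0.4, 1.1, -1.8]
gripper_width: 37.0
```

>>> drive_tool([
  [[0.002,-0.0005,0.03],0],
  [[0,0,0.035],0],
  [[0,0,0.022],0],
  [[0,0,0.003],0],
  [[0,0,0],0],
  [[0,0,0],0],
])

```text
clock: 20.68
position: [624.3, 48.2, 51.8]
ee_rot: [1.0, 0.0, 0.001, -0.0]
contact_force: [-0.3, -0.2, -1.9]
gripper_width: 37.0
```

```bash
python3 look.py 12 622.5 48 30
```

```text
scene crop centre 274 203
top crop centre 235 179
20.775 [624.1  48.1  51.5] [ 1.e+00  2.e-04  1.e-03 -3.e-04] [-0.7  0.6 -1.9] 37.24264227019799
```

View pics/c12.png

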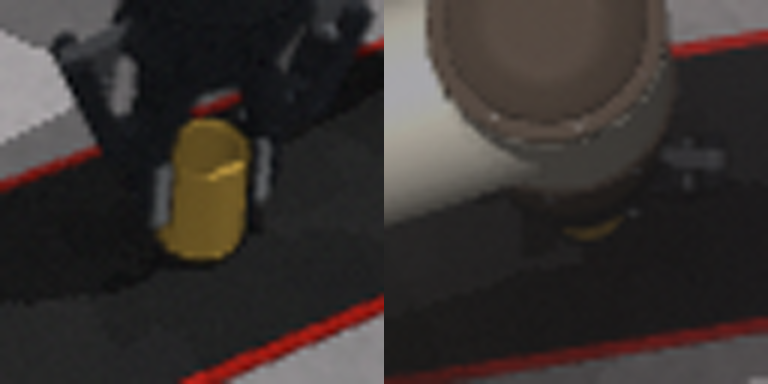

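```bash
python3 - <<'E'
from v import *
import pickle
D=pickle.load(open("D12.pkl","rb"));d=D["scene"]
for x,y,b in((442,75,0),(624,48,10)): print(proj(d,[[x,y,b],[x,y,b+50]]))
m=masks(d["image"])["gold"]
for r in range(182,216): 
    c=np.where(m[r,258:292])[0]+258
    if len(c): print(r,c.min(),c.max())
E
```

```text
[[260.85300828 168.8941388 ]
 [261.28019795 155.51420631]]
[[274.74016809 209.00037352]
 [275.68361545 195.08850375]]
191 274 279
192 272 280
193 272 281
194 272 282
195 272 282
196 271 282
197 271 282
198 271 282
199 271 282
200 271 282
201 271 282
202 271 282
203 271 282
204 271 282
205 271 282
206 271 282
207 271 282
208 270 282
209 269 281
210 269 281
211 270 281
212 270 280
213 272 278
```

>>> drive_tool([
  [[-0.0008,0,0.003],0],
  [[0,0,0.002],0],
  [[0,0,0],0],
  [[0,0,0],0],
])

```text
clock: 21.28
position: [622.6, 47.8, 45.6]
ee_rot: [1.0, 0.0, -0.0, 0.0]
contact_force: [-2.0, -0.2, 3.1]
gripper_width: 36.9
```

>>> drive_tool([
  [[0,0,0.001],0],
  [[0,0,0],0],
])

```text
clock: 21.52
position: [622.7, 47.8, 45.6]
ee_rot: [1.0, 0.0, 0.0, 0.0]
contact_force: [-3.7, 0.6, 8.1]
gripper_width: 37.1
```

>>> drive_tool([
  [[0,0,0],0],
  [[0,0,0],0],
  [[0,0,0],0],
  [[0,0,0],0],
], fingers=-0.7)

```text
clock: 22.02
position: [622.8, 47.8, 44.0]
ee_rot: [1.0, 0.0, -0.0, 0.0]
contact_force: [-0.3, -0.8, -0.5]
gripper_width: 72.9
```

>>> drive_tool([
  [[0,0,-0.03],0],
  [[0,0,-0.05],0],
  [[0,0.02,-0.04],0],
  [[-0.01,0.04,0],0],
  [[-0.013,0.055,0],0],
  [[-0.013,0.055,0],0],
  [[-0.013,0.055,0],0],
  [[-0.013,0.055,0],0],
  [[-0.013,0.055,0],0],
  [[-0.013,0.055,0],0],
  [[-0.013,0.055,0],0],
  [[-0.013,0.04,0],0],
])

```text
clock: 23.52
position: [508.0, -439.5, 164.0]
ee_rot: [1.0, -0.001, -0.0, 0.0]
contact_force: [0.5, 0.2, 0.2]
gripper_width: 72.9
```

>>> drive_tool([
  [[0,0,0],10],
  [[0,0,0],10],
  [[0,0,0],10],
  [[0,0,0],10],
  [[0,0,0],10],
  [[0,0,0],10],
  [[0,0,0],10],
  [[0,0,0],6],
  [[0,0,0],0],
  [[0,0,0],0],
])

```text
clock: 24.78
position: [508.8, -437.1, 164.1]
ee_rot: [0.789, -0.615, -0.0, 0.0]
contact_force: [-0.9, -0.0, 0.4]
gripper_width: 72.7
```

```bash
python3 look.py 13 622.5 48 30;python3 - <<'E'
from v import *
import pickle
D=pickle.load(open("D13.pkl","rb"));obs=[]
mod=MODELS["spacer"]+[0,0,4]
for n in("top","scene"):
    m=masks(D[n]["image"])["gold"]
    c=np.int32(proj(D[n],[[622.5,48,29]])[0].round()); r=mcen(m,tuple(c),16)
    q,_=solve([(D[n],r[0])],mod,[586,44]); print(n,r,q.round(1),hullcen(proj(D[n],mod+[*q,0]))[1])
    obs.append((D[n],r[0]))
print(solve(obs,mod,[622,48]))
E
```

```text
scene crop centre 274 203
top crop centre 235 179
24.875 [ 508.8 -437.2  164.2] [ 7.884e-01 -6.152e-01 -1.000e-04  0.000e+00] [-0.2 -0.8  0.1] 72.5092666944889
top (array([235.74153005, 178.11420765]), 152.5) [626.5  46.9] 171.24853813042864
scene (array([274.88845554, 202.93889756]), 320.5) [621.1  48.5] 314.8258872702718
(array([624.40453164,  47.36218908]), array([-0.19420447,  0.70279098,  0.0439682 ,  0.9270297 ]))
```

View pics/c13.png

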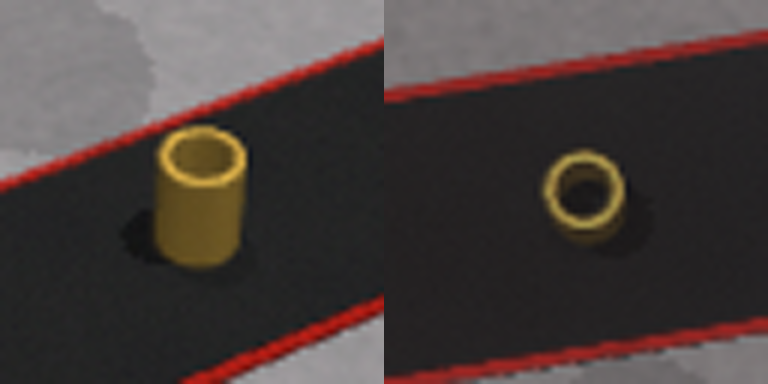

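>>> drive_tool([
  [[-0.0012,0.0047,0.03],0],
  [[0,0,0.035],0],
  [[0,0,0.02],0],
  [[0,0,0],0],
  [[0,0,0],0],
])

```text
clock: 25.5
position: [504.7, -437.6, 80.3]
ee_rot: [0.788, -0.615, 0.001, 0.0]
contact_force: [0.0, 0.8, 0.4]
gripper_width: 72.6
```

```bash
python3 look.py 14 504 -437 30
```

```text
scene crop centre 77 214
top crop centre 403 223
25.6 [ 504.8 -437.6   80.8] [ 7.882e-01 -6.154e-01  1.400e-03 -2.000e-04] [-0.8  0.4 -0.7] 72.67746729487564
```

View pics/c14.png

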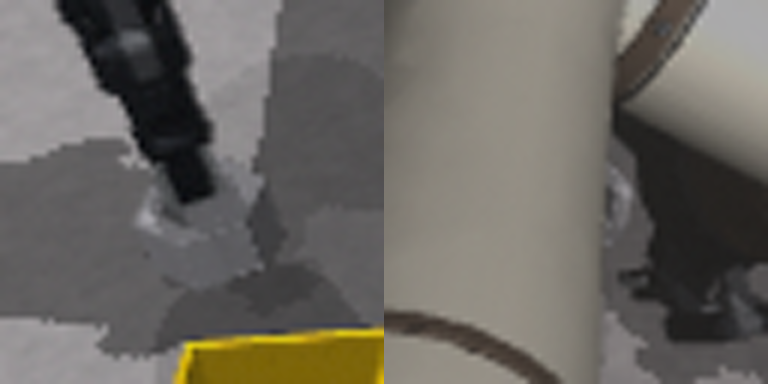

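```bash
python3 - <<'E'
from v import *
import pickle
D=pickle.load(open("D0.pkl","rb"))
for n in D:
    m=masks(D[n]["image"])["yellow"]; y,x=np.where(m); 
    if n=="top": k=x>340
    else: k=x<130
    x,y=x[k],y[k]; print(n,x.min(),x.max(),y.min(),y.max())
    a=cv2.approxPolyDP(cv2.convexHull(np.float32(np.c_[x,y])),3,True)[:,0]
    print([(u.tolist(),bp(D[n],u,45)[:2].round(0).tolist()) for u in a])
E
```

```text
scene 2 129 20 286
[([9.0, 24.0], [-927.0, -719.0]), ([89.0, 20.0], [-878.0, -356.0]), ([129.0, 26.0], [-740.0, -177.0]), ([114.0, 252.0], [670.0, -358.0]), ([107.0, 283.0], [751.0, -379.0]), ([72.0, 286.0], [735.0, -447.0]), ([11.0, 91.0], [-203.0, -646.0]), ([2.0, 28.0], [-880.0, -745.0])]
top 374 411 151 189
[([411.0, 157.0], [697.0, -460.0]), ([405.0, 189.0], [603.0, -440.0]), ([374.0, 185.0], [613.0, -351.0]), ([381.0, 154.0], [704.0, -373.0]), ([388.0, 151.0], [714.0, -394.0])]
```

>>> drive_tool([
  [[0,0,0.025],0],
  [[0,0,0.02],0],
  [[0,0,0.007],0],
  [[0,0,0],0],
])

```text
clock: 26.1
position: [504.3, -437.4, 27.7]
ee_rot: [0.788, -0.615, 0.0, 0.0]
contact_force: [0.0, -0.6, -0.7]
gripper_width: 72.9
```

>>> drive_tool([
  [[0,0,0],0],
  [[0,0,0],0],
  [[0,0,0],0],
  [[0,0,0],0],
  [[0,0,0],0],
  [[0,0,0],0],
], fingers=0.6)

```text
clock: 26.85
position: [505.0, -437.7, 28.9]
ee_rot: [0.788, -0.615, 0.001, -0.0]
contact_force: [-0.1, -0.2, 5.3]
gripper_width: 45.0
```

```bash
python3 look.py 15 504 -437 30
```

```text
scene crop centre 77 214
top crop centre 403 223
26.95 [ 505.  -437.7   28.9] [ 0.7883 -0.6153  0.0015 -0.    ] [0.2 0.2 6.6] 44.72831811420916
```

View pics/c15.png

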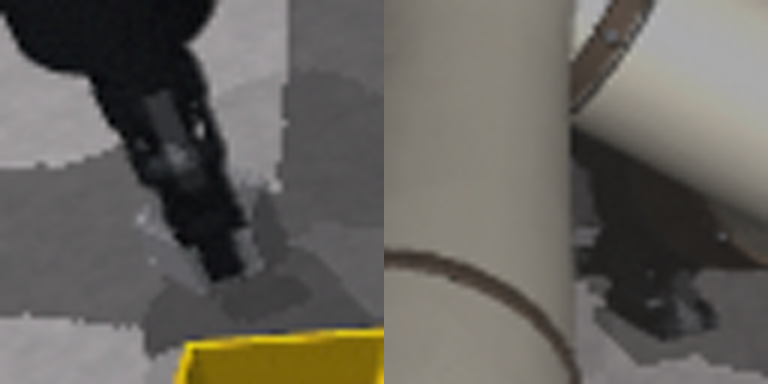

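>>> drive_tool([
  [[0,0,-0.01],0],
  [[0,0,-0.03],0],
  [[0,0,-0.04],0],
  [[-0.02,-0.013,-0.03],0],
  [[-0.043,-0.0283,0],0],
  [[-0.047,-0.031,0],0],
  [[-0.047,-0.031,0],0],
  [[-0.047,-0.031,0],0],
  [[-0.047,-0.031,0],0],
  [[-0.046,-0.03,0],0],
  [[-0.04,-0.026,0],0],
  [[0,0,0],0],
])

```text
clock: 28.45
position: [637.6, -53.4, 136.8]
ee_rot: [0.789, -0.614, -0.0, 0.0]
contact_force: [-0.1, 0.1, -1.8]
gripper_width: 44.9
```

>>> drive_tool([
  [[0,0,0],0],
  [[0,0,0],0],
])

```text
clock: 28.7
position: [636.4, -57.8, 137.1]
ee_rot: [0.788, -0.616, -0.0, 0.0]
contact_force: [-1.3, 0.1, -2.0]
gripper_width: 45.1
```

>>> drive_tool([
  [[-0.0063,-0.0057,0.03],0],
  [[0,0,0.035],0],
  [[0,0,0.025],0],
  [[0,0,0],0],
  [[0,0,0],0],
  [[0,0,0],0],
])

```text
clock: 29.45
position: [642.1, -49.3, 49.0]
ee_rot: [0.788, -0.616, 0.001, -0.001]
contact_force: [-0.0, 0.3, -0.5]
gripper_width: 45.3
```

```bash
python3 look.py 16 640 -50 20
```

```text
scene crop centre 241 218
top crop centre 268 175
29.55 [641.8 -49.1  48.6] [ 0.7881 -0.6156  0.0008 -0.0009] [ 0.1 -0.2 -1.8] 45.06314438835302
```

View pics/c16.png

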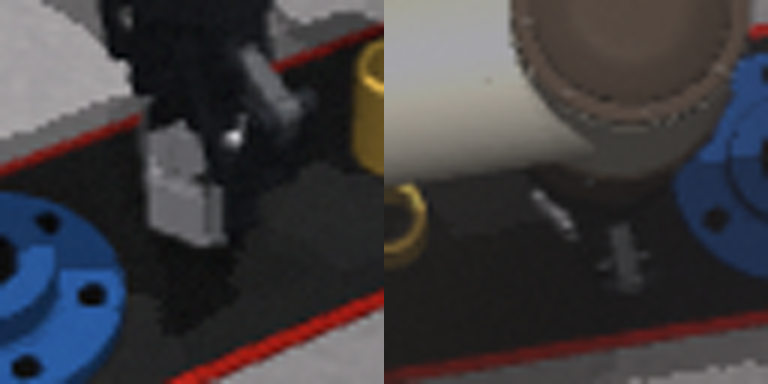

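```bash
python3 - <<'E'
import pickle,cv2
D=pickle.load(open("D16.pkl","rb"))
i=D["scene"]["image"][190:240,215:275,::-1]; i=cv2.convertScaleAbs(i,alpha=1.8,beta=20)
cv2.imwrite("pics/z16.png",cv2.resize(i,(720,600),interpolation=cv2.INTER_CUBIC))
from v import *
for z in(16,30,45): print(proj(D["scene"],[[641.8,-49.1,z]]))
E
```

```text
[[241.81565547 220.47741145]]
[[241.77566929 216.62095045]]
[[241.73198612 212.40793381]]
```

View pics/z16.png

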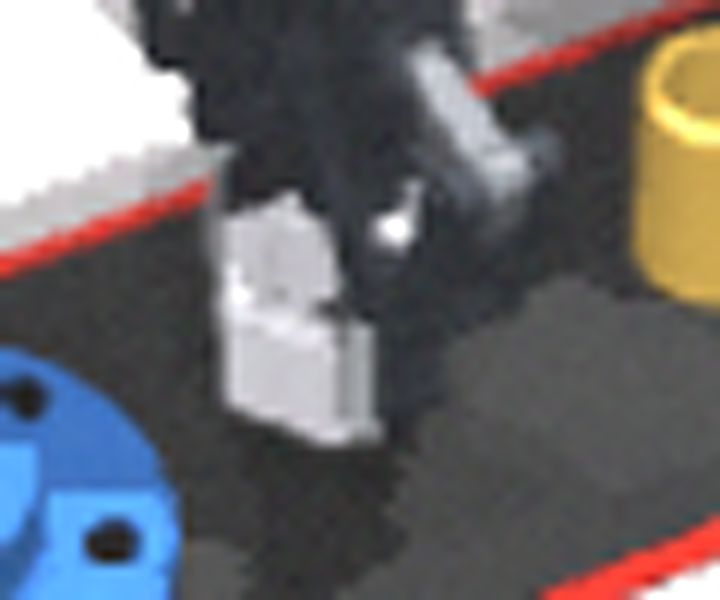

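>>> drive_tool([
  [[0.0003,0.0006,0.006],0],
  [[0,0,0.006],0],
  [[0,0,0.002],0],
  [[0,0,0],0],
  [[0,0,0],0],
])

```text
clock: 30.18
position: [640.7, -49.5, 33.1]
ee_rot: [0.788, -0.616, 0.0, -0.0]
contact_force: [0.1, -0.4, -2.2]
gripper_width: 45.2
```

>>> drive_tool([
  [[0,0,0.001],0],
  [[0,0,0],0],
])

```text
clock: 30.42
position: [640.8, -49.5, 32.9]
ee_rot: [0.788, -0.615, 0.0, -0.0]
contact_force: [-2.1, 0.7, 3.8]
gripper_width: 44.6
```

>>> drive_tool([
  [[0,0,0],0],
  [[0,0,0],0],
  [[0,0,0],0],
  [[0,0,0],0],
], fingers=-0.7)

```text
clock: 30.92
position: [640.6, -49.5, 32.2]
ee_rot: [0.788, -0.616, -0.0, 0.0]
contact_force: [0.2, -0.1, -0.8]
gripper_width: 72.3
```

>>> drive_tool([
  [[0,0,-0.03],0],
  [[0,0,-0.05],0],
  [[0,0,-0.05],0],
  [[0.03,0.03,0],0],
  [[0.041,0.043,0],0],
  [[0.041,0.043,0],0],
  [[0.041,0.043,0],0],
  [[0.041,0.043,0],0],
  [[0.041,0.043,0],0],
  [[0,0,0],0],
  [[0,0,0],0],
])

```text
clock: 32.3
position: [459.8, -337.0, 162.3]
ee_rot: [0.788, -0.616, 0.0, -0.0]
contact_force: [0.7, 0.3, -0.4]
gripper_width: 72.6
```

```bash
python3 look.py 17; python3 - <<'E'
import pickle,cv2
D=pickle.load(open("D17.pkl","rb"))
a=cv2.resize(D["scene"]["image"][140:280,150:400,::-1],(750,420),interpolation=cv2.INTER_CUBIC); cv2.imwrite("pics/s17.png",a)
a=cv2.resize(D["top"]["image"][130:230,130:350,::-1],(792,360),interpolation=cv2.INTER_CUBIC); cv2.imwrite("pics/t17.png",a)
E
```

```text
32.4 [ 460.5 -336.1  162.3] [ 7.885e-01 -6.150e-01  1.000e-04 -1.000e-04] [-0.5  0.5 -0.5] 72.61324558595726
```

View pics/s17.png

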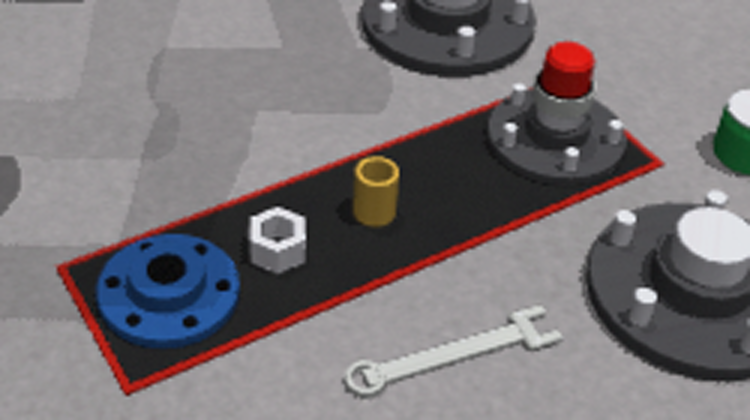

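View pics/t17.png

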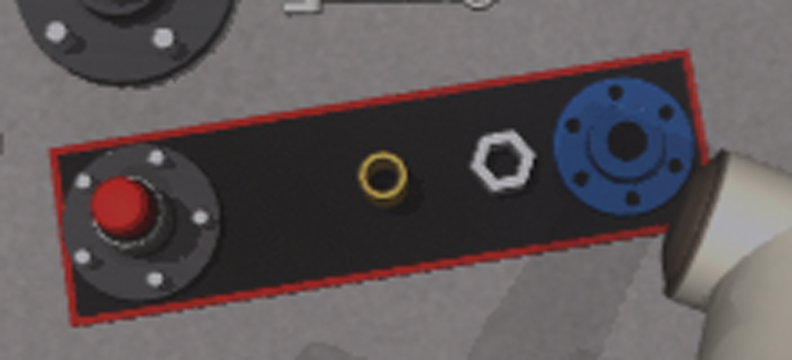

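```bash
python3 - <<'E'
from v import *
import pickle
D=pickle.load(open("D17.pkl","rb"));D0=pickle.load(open("D0.pkl","rb"))
def run(name,mod,xy,zc,fm,h=16):
    obs=[]
    for n in("top","scene"):
        hs=cv2.cvtColor(D[n]["image"],cv2.COLOR_RGB2HSV).astype(int); m=fm(hs,n)
        c=np.int32(proj(D[n],[[*xy,zc]])[0].round()); r=mcen(m,tuple(c),h)
        q,_=solve([(D[n],r[0])],mod,xy); print(name,n,r[0].round(1),round(r[1]),round(hullcen(proj(D[n],mod+[*q,0]))[1]),q.round(1)); obs.append((D[n],r[0]))
    q,e=solve(obs,mod,xy); print("   ",q.round(1),e.round(2))
run("spacer",MODELS["spacer"]+[0,0,4],(622.5,48),29,lambda h,n:(h[...,0]>12)&(h[...,0]<34)&(h[...,1]>70)&(h[...,2]>42))
run("nut",circ([25.5],[32]),(640.4,-50.3),32,lambda h,n:h[...,2]>(110 if n=="top" else 160),13)
run("flange",MODELS["flange"],(658,-148.5),15,lambda h,n:(h[...,0]>100)&(h[...,0]<125)&(h[...,1]>110),26)
print("target top",(np.array([586,243])+[658.7,-149.9])/2,"scene",(np.array([586.8,245.8])+[657.9,-147.5])/2)
V=cv2.cvtColor(D["top"]["image"],cv2.COLOR_RGB2HSV)[...,2]; print(V[168:190,228:246])
E
```

```text
spacer top [235.8 179.3] 190 171 [623.   46.5]
spacer scene [274.6 203.4] 346 316 [622.4  47.3]
    [622.8  46.9] [-0.14  0.06 -0.1   0.14]
nut top [269.3 174.1] 230 237 [640.7 -50.6]
nut scene [242.4 216. ] 220 231 [641.5 -47.4]
    [641.2 -48.7] [-0.62 -0.19 -0.56  0.03]
flange top [302.6 170.2] 1231 1210 [ 658.7 -150. ]
flange scene [205.4 236.6] 1522 1479 [ 657.8 -147.8]
    [ 658.3 -148.7] [-0.43  0.13 -0.3   0.25]
target top [622.35  46.55] scene [622.35  49.15]
[[ 39  39  38  38  39  39  38  38  39  39  38  39  38  40  39  38  39  37]
 [ 38  37  38  38  38  38  37  39  39  38  37  38  38  37  38  39  38  38]
 [ 37  39  39  38  38  38  38  38  38  38  38  38  38  38  38  39  38  39]
 [ 37  37  37  38  38  37  38  42  45  42  36  38  38  38  38  39  40  39]
 [ 38  38  37  36  41  57  80 109 130 111  70  50  39  38  38  38  37  37]
 [ 39  39  38  45  97 166 165 162 153 164 165 155  71  42  38  37  38  37]
 [ 38  38  48 100 164 140  79  56  59  61 100 156 156  94  37  37  38  36]
 [ 38  38  83 164 135  56  60  60  60  60  60  76 129 154  42  38  38  38]
 [ 38  55 114 155  75  58  
[... 323 characters left out ...]
 82 163 126  38  30  30]
 [ 37  45  93 156  93  33  28  28  28  30  35  57 115 154  76  39  30  31]
 [ 35  38  62 132 155  88  47  36  36  43  65 116 158 110  53  34  31  30]
 [ 38  37  39  70 132 164 158 105  98 116 166 160 124  53  54  34  31  31]
 [ 37  37  39  50  66  93 142 164 164 160 131 102  59  55  44  30  29  30]
 [ 37  37  35  38  49  60  57  54  55  55  60  59  58  53  29  30  31  29]
 [ 37  37  35  36  39  48  58  58  59  59  59  57  48  33  29  29  30  30]
 [ 36  37  37  36  35  36  40  46  50  49  41  38  30  30  29  30  29  29]
 [ 36  35  37  36  35  35  35  35  35  34  30  30  29  30  32  31  30  31]
 [ 37  37  36  36  36  36  35  35  36  35  34  31  29  30  31  32  37  37]]
```

```bash
python3 - <<'E'
from bench import arm
print(arm.job_done(), arm.read_state()["clock"])
E
```

```text
the job is handed in; nothing more can be done
the job is handed in; nothing more can be done
```

The hub kit is laid out on the mat as asked, and I handed the job in at about 32 s with the gripper clear of everything. The parts were placed in the order given: bearing, cap, spacer, nut.

| Part | Last measured position (x, y mm) | Where it should be (x, y mm) | Error, roughly |
|---|---|---|---|
| Bearing on the boss | averages to about 1 mm off the boss centre | boss centre (586.6, 244.3) | 1 mm |
| Red cap on the bearing | (587.3, 243.0) | boss centre (586.6, 244.3) | 1–1.5 mm |
| Spacer | (622.8, 46.9) | hub–flange midpoint (622.4, 47.8) | 1 mm |
| Nut | (641.2, -48.7) | midway from spacer to flange (640.5, -50.9) | 2 mm along the line |

- **Camera disagreement:** the two cameras differ by 1–3 mm in y, which is about their stated calibration. Seen separately, they put the nut 1 mm (top) and 3 mm (scene) off its midpoint. I left it rather than risk a regrip.
- **Bearing check:** the two views disagreed slightly. The top view showed it about 1 mm off the boss centre and the scene view about 2 mm, in different directions.
- **Upright, released and forces:** the last pictures show all four parts upright and let go. The wrist force never read above about 10 N.
- **Bystanders:** I did not go near the grease tin, the bin or the spanner. I only checked the tin and spanner by eye in the last pictures and did not re-measure any of the three.

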